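# Free the ratchet pawl and push the hold-down arm onto the test coupon

## Robot

A 6-joint arm with a two-finger parallel gripper is mounted at the origin on the work surface. World frame = base frame: x ahead of the robot, y to its left, z up, the work surface at z = 0. Lengths are in mm, angles in rad, forces in N, time in s.
With the tool pointing down it reaches from about 325 to 875 mm from the base axis. Payload 4.4 kg.
Tool frame: the origin (TCP) lies between the finger pads; the fingertips stand 8 mm ahead of it and the grasp point (between the pads) lies 11 mm behind it; z points along the fingers, x is the direction in which the jaws open and shut, and the axes are right-handed (so a half turn about z gives the same grasp; the last joint's range is limited). The gripper opens to 85 mm and grips with 20 to 120 N. Pads are 22 mm wide; open, the fingers measure 114 mm over their backs; the gripper's body (76 mm by 85 mm) begins 54 mm behind the grasp point. The pads swing forward as they close: fully open they stand 13 mm farther back than shut.
Start: joints at [1, 0.207, 1.542, -0, 1.393, -0.15], TCP at [234.367, 525.071, 206.882] pointing down, gripper open.
Joint ranges: [-2.73, 2.73], [-0.86, 2.22], [0.23, 2.46], [-1.11, 4.25], [0.08, 2.63], [-2.82, 2.82]. Speed limits (rad/s): [2.79, 2.79, 3.14, 3.14, 3.14, 3.14].

## Interface

Orientations are given as [roll, pitch, yaw] about the fixed x, y, z axes, in that order (R = Rz(yaw) Ry(pitch) Rx(roll)).
In Python, from bench import readout, grab_frame, calibration, job gives the robot as it stands.
- The arm moves only by the shell command python3 -m jog 'ROWS' [FORCE]. ROWS is JSON, a list of rows, each a list of 5 numbers: the shift along the tool's x, y, z in m, then the turn about the tool's z in degrees, then the closure in counts, from 0 (fully open) to 255 (shut). In form: [[x, y, z, roll, hand], ...]. A call has 1 to 12 rows; each row shifts and turns the pose as measured when the row begins, along the tool's axes as they then stand; what a row does not reach is not made up. A row lasts 1/8 s, in which the tool goes at most 62.5 mm and 10.7 degrees, less where a joint would pass 70% of its speed; a pose out of reach is approached as far as the arm can. A call with a gripper value outside its range is refused whole. The fingers move at their own pace and stop on an object; FORCE is the grip in N (left out, the last holds). Time passes only in rows, so rows that do not move let the fingers close. It gives the time, the measured TCP pose, the force and the opening at its end, in the units of the state.
- readout.get_obs(): the state, without advancing time (a new reading comes with each control period).
- grab_frame(name): name is "scene" or "top" or "wrist"; returns (picture, depth): 420x560x3 uint8, red, green, blue; 420x560 float32, mm along the optical axis (not along the pixel's ray), 0 where there is no reading.
- calibration(name): a dict with "intrinsics" (3x3 intrinsics, pixels), "R" (3x3) and "t" (3): a world point X has camera coordinates R X + t. Camera axes: x right, y down, z forward; pixel columns grow to the right and rows downward; lengths in mm; the calibration is good to about 2 mm. A picture is of the moment at which its call begins: read the wrist's pose just before it. calibration takes no time and is no camera call; for the wrist camera it gives the pose at the moment of the call.
- job.close_job(): hands the job in, once; it reports no verdict.
The state is a dict: "time": time; "q": joint angles; "dq": joint speeds; "joint_efforts": joint torques, N m; "tool_pos": TCP position; "orientation": TCP orientation; "ft_force": force on the tool from outside, world axes, zero at the start; "wrist_torque": the same for the moment, N m; "finger_gap": opening from 0.0 (shut) to 1.0 (fully open).
Only numpy, scipy, OpenCV 4.12 (cv2) and the standard library are available. Lean on these libraries where they do the work, as an engineer would, in place of code of your own. Each camera call takes 0.05 s, during which the arm holds its last target. There are 200 camera calls.

## Task

Press the black thumb tab of the ratchet pawl fully down so that the pawl is free of the teeth and stays free, then push the raised hold-down arm down past its teeth until its rubber foot sits on the metal test coupon, and take the hand away. Only press and push: do not lift the arm any higher, leave the coupon where it lies, and leave the spare coupon, the caliper and the jar alone.

Things in the scene. Friction and masses are not known exactly. Their poses are not given: they have to be found in the camera images.
- fixture: Hold-down fixture, fixed to the bench: aluminium base 330 x 110 x 14 mm, grey cheeks (60 mm over their outsides, 111 mm high at the hinge), anvil block (50 x 64 mm, top 66 mm high, at x = 0.09). Origin on the bench (z = 0); x points along the arm: pawl's tab at x = -0.152, arm's hinge at x = -0.03, arm's paddle at x = 0.15 when down; z is up.
- hinge_axis (a point): Point on the arm's horizontal hinge axis (which runs along the fixture's y), midway between the cheeks, 90 mm above the bench.
- paddle_top (a point): Centre of the flat top of the black paddle (45 mm along the arm, 34 mm wide, 12 mm thick) at the arm's free end: the place to push down. It lies 180 mm from the hinge axis along the arm and 12 mm above the arm's centre line, and moves with the arm.
- presser (a joint): Hold-down arm, rad: 0 = level, rubber foot (22 mm across, 120 mm from the hinge) stopped on the coupon; positive = raised; starts near 0.6. Grey bar 16 mm wide, toothed disc of 62 mm radius at the hinge. Stays where left (1 N m friction); 3 to 8 N on the paddle moves it once the pawl is free; with the pawl in it stops hard within about 8 degrees.
- tab_top (a point): Centre of the flat top of the pawl's black thumb tab (36 mm along the fixture's x, 34 mm wide, 6 mm thick), 83 mm above the bench when the pawl is in the teeth; 122 mm from the arm's hinge axis on the side away from the arm. Moves with the pawl.
- pawl (a joint): Ratchet pawl, rad: 0 = nose between the arm's teeth, 0.3 = stop, tab fully down, nose clear (from about 0.2). Pivot parallel to the arm's, 54 mm from the arm's axis on the tab's side, 32 mm above the bench. To the stop the tab's top goes down about 22 mm and 12 mm away from the arm. About 4 N on the tab moves it; it stays where left.
- coupon_mid (a point): Centre of the flat dog-bone test coupon (bare aluminium, 120 mm long, 20 mm wide at the ends, 13 mm in the middle, 4 mm thick, 30 g), loose, lying across the anvil under the arm's foot; its long axis runs across the arm.
- spare_mid (a point): Centre of a second, equal coupon lying on the bench beside the fixture. To be left alone.
- caliper_mid (a point): Middle of the bar of a steel caliper (170 mm long, 13 mm thick at its black head) lying on the bench beside the fixture. To be left alone.
- jar_mid (a point): Centre of a closed white jar with a black lid (48 mm across, 60 mm tall) standing on the bench beside the fixture. To be left alone.

How it is judged (in metres and radians):
On the way, in this order (a step that is already met when the one before it is completed fails the run):
1. the pawl is pressed free of the teeth while the arm is still up (value of joint pawl above 0.22 rad and value of joint presser above 0.42 rad), for 0.2 s.
2. the arm is pushed down onto the coupon (value of joint presser below 0.04 rad), for 0.2 s.
At the end, for the whole second after the job is handed in: The arm is level with its foot on the coupon (joint presser between -0.03 and 0.04 rad) and at rest, the pawl is still free (joint pawl above 0.2 rad), the coupon is within 8 mm of where it lay, and the spare coupon, caliper and jar are within 20 mm of where they were (value of joint presser between -0.03 and 0.04 rad and velocity of joint presser between -0.05 and 0.05 rad/s and value of joint pawl above 0.2 rad and distance of coupon_mid from where it was at the start of the episode below 0.008 m and distance of each of spare_mid, caliper_mid, jar_mid from where it was at the start of the episode below 0.02 m); the robot touches nothing.
It fails at once if the arm was lifted (value of joint presser above 0.73 rad).
It fails at once if the coupon was shifted or lifted (distance of coupon_mid from where it was at the start of the episode above 0.012 m).
It fails at once if the spare coupon, caliper or jar was disturbed (distance of any of spare_mid, caliper_mid, jar_mid from where it was at the start of the episode above 0.02 m).
It also fails if it takes over 48 s, if anything falls off the work surface, if the arm or the gripper's body presses on something with over 40 N, if the wrist force passes 120 N, or if a joint passes its speed limit or range.

## Working session

There is one attempt and no reset: what is moved stays moved. The work goes in short steps, Python scripts to look and compute and a shell command to move; the robot and the scene stay as the last step left them, time stands still between calls to the robot, and variables do not carry over. Pictures are saved under pics/ and viewed, about 8 in all and at most 12, crops included, and the job is handed in when it is done.

```bash
ls; mkdir -p pics; python3 - <<'E'
from bench import readout, grab_frame, calibration
import cv2,numpy as np
for n in("scene","top"):
    p,d=grab_frame(n); cv2.imwrite(f"pics/{n}0.png",p[:,:,::-1]); np.savez(f"{n}0.npz",p=p,d=d,**calibration(n))
    c=calibration(n); print(n,(-c["R"].T@c["t"]).round(), c["R"][2].round(2))
o=readout.get_obs(); print(o["time"],o["tool_pos"],o["orientation"],o["finger_gap"])
E
```

```text
pics
scene [1203.  407.  836.] [-0.61 -0.34 -0.72]
top [ 501.   56. 1098.] [ 0.06 -0.02 -1.  ]
0.1 [233.95932137 524.4300794  205.80630513] [-3.14126193e+00  2.11485126e-03  1.15098271e+00] 0.9985450032333008
```

View pics/top0.png

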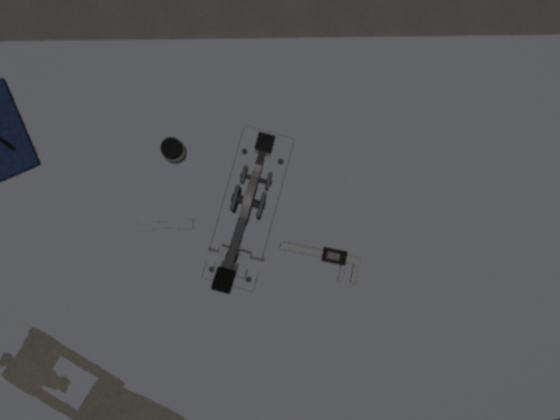

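View pics/scene0.png

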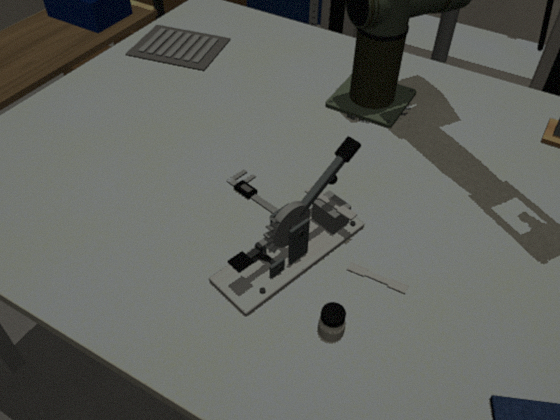

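Top view: the tab is at about (265,143), the paddle at (224,280), the jar at (173,149), the caliper at (320,255) and the spare coupon at (165,225). Next I measure the black blobs.

```bash
cat > h.py <<'E'
import numpy as np,cv2
def load(n): return np.load(n)
def pts(z,m):
    v,u=np.nonzero(m&(z["d"]>0)); d=z["d"][v,u]
    c=np.linalg.inv(z["intrinsics"])@np.vstack([u,v,np.ones_like(u)])*d
    return (z["R"].T@(c-z["t"][:,None])).T
def blob(z,u,v,r=22,th=32):
    m=(z["p"].max(2)<th).astype(np.uint8)
    w=np.zeros_like(m); w[v-r:v+r,u-r:u+r]=1
    n,l,s,c=cv2.connectedComponentsWithStats(m*w)
    k=1+np.argmax(s[1:,4]); return l==k,s[k],c[k]
E
python3 - <<'E'
from h import *
z=load("top0.npz")
for nm,u,v in(("tab",265,143),("paddle",224,280),("jar",173,149)):
    m,s,c=blob(z,u,v); P=pts(z,cv2.erode(m.astype(np.uint8),np.ones((3,3)))>0)
    print(nm,s,c.round(1),"med",np.median(P,0).round(1),"min",P.min(0).round(),"max",P.max(0).round())
    A=np.c_[P[:,:2],np.ones(len(P))]; print(np.linalg.lstsq(A,P[:,2],rcond=None)[0].round(3))
m=np.zeros((420,560),bool);m[120:300,205:300]=1
P=pts(z,m);P=P[(abs(P[:,2]-14)<5)]
r=cv2.minAreaRect(P[:,:2].astype(np.float32));print("base",r,len(P))
E
```

```text
tab [256 133  18  19 239] [264.4 142.3] med [709.7  47.4  82. ] min [694.  34.  77.] max [724.  61.  86.]
[-3.70000e-02 -2.00000e-03  1.07969e+02]
paddle [212 267  23  26 406] [223.3 279.3] med [451.4 123.  196.3] min [433. 107. 182.] max [470. 138. 207.]
[-5.80000e-01  1.65000e-01  4.37644e+02]
jar [162 139  20  20 317] [171.5 148.2] med [706.1 232.4  59.1] min [690. 215.  54.] max [723. 249.  64.]
[-1.0000e-03 -2.1000e-02  6.4816e+01]
base ((587.7706909179688, 82.31855773925781), (109.87165832519531, 329.4128112792969), 73.51873016357422) 4994
```

```bash
python3 -m jog '[[0,0,0,-7.5,255],[-0.027,0.0495,0,0,255],[-0.027,0.0495,0,0,255],[-0.027,0.0495,0,0,255],[-0.027,0.0495,0,0,255],[-0.027,0.0495,0,0,255],[-0.027,0.0495,0,0,255],[-0.027,0.0495,0,0,255],[-0.027,0.0495,0,0,255],[-0.027,0.0495,0,0,255],[0,0,0,0,255]]' 20
```

```text
time: 1.48
tool_pos: [601.4, 154.8, 198.9]
orientation: [-3.134, 0.007, 1.291]
ft_force: [-0.0, 1.0, -0.3]
finger_gap: 0.003
```

```bash
python3 -m jog '[[-0.0183,0.0343,0,0,255],[-0.0183,0.0343,0,0,255],[-0.0183,0.0343,0,0,255],[-0.0183,0.0343,0,0,255],[0,0,0.03,0,255],[0,0,0.03,0,255],[0,0,0.02,0,255],[0,0,0,0,255]]'; python3 - <<'E'
from bench import readout, grab_frame, calibration
import cv2,numpy as np
a=[]
for n in("scene","wrist"):
    p,d=grab_frame(n);np.savez(n+"1.npz",p=p,d=d,**calibration(n))
    p=p[:,:,::-1]
    if n=="scene":p=cv2.resize(p[120:330,180:460],(560,420))
    a.append(cv2.resize(p,(400,300)))
cv2.imwrite("pics/a1.png",np.clip(np.hstack(a)*1.8,0,255))
print(readout.get_obs()["tool_pos"])
E
```

```text
time: 2.48
tool_pos: [708.5, 51.2, 111.2]
orientation: [-3.122, 0.006, 1.297]
ft_force: [-0.3, -0.7, 0.5]
finger_gap: 0.002
[710.64208723  50.92034789 114.22324011][ WARN:0@1.764] global loadsave.cpp:1063 imwrite_ Unsupported depth image for selected encoder is fallbacked to CV_8U.
```

View pics/a1.png

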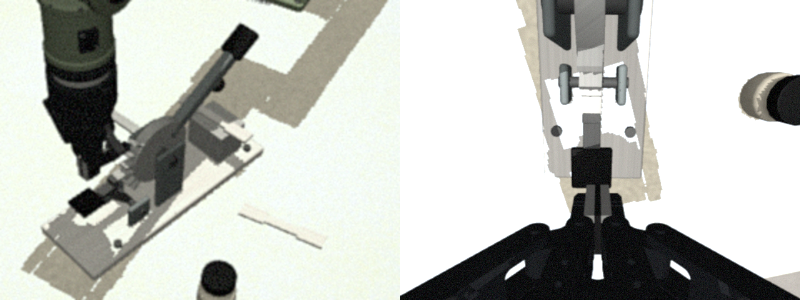

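Scene crop: the shut fingers hang just above the tab. Wrist crop: the tips at (595,205) line up with the tab at (592,168).

```bash
python3 -m jog '[[-0.0035,0.003,0.008,0,255],[0,0,0.008,0,255],[0,0,0.005,0,255],[0,0,0.004,0,255],[0,0.001,0.005,0,255]]';python3 -m jog '[[0,0.002,0.005,0,255],[0,0.002,0.005,0,255]]'
```

```text
time: 3.2
tool_pos: [716.3, 46.2, 87.2]
orientation: [-3.136, 0.003, 1.297]
ft_force: [-0.9, -0.2, 0.1]
finger_gap: -0.003
time: 3.45
tool_pos: [720.2, 45.1, 76.5]
orientation: [-3.136, 0.003, 1.297]
ft_force: [0.2, 0.0, 0.6]
finger_gap: -0.0
```

```bash
cat > look.py <<'E'
from bench import readout, grab_frame
import cv2,numpy as np,sys
p,d=grab_frame("scene");p=cv2.resize(p[130:310,190:390,::-1],(800,720),interpolation=cv2.INTER_CUBIC)[60:660]
w=cv2.resize(grab_frame("wrist")[0][:,:,::-1],(240,180)); p[:180,560:]=w
cv2.imwrite(sys.argv[1],np.clip(p*1.8,0,255).astype(np.uint8))
o=readout.get_obs();print(o["tool_pos"],o["ft_force"])
E
python3 look.py pics/a2.png
```

```text
[719.64090879  45.04009702  75.63644351] [-0.79736986  0.00399624  0.56131533]
```

View pics/a2.png

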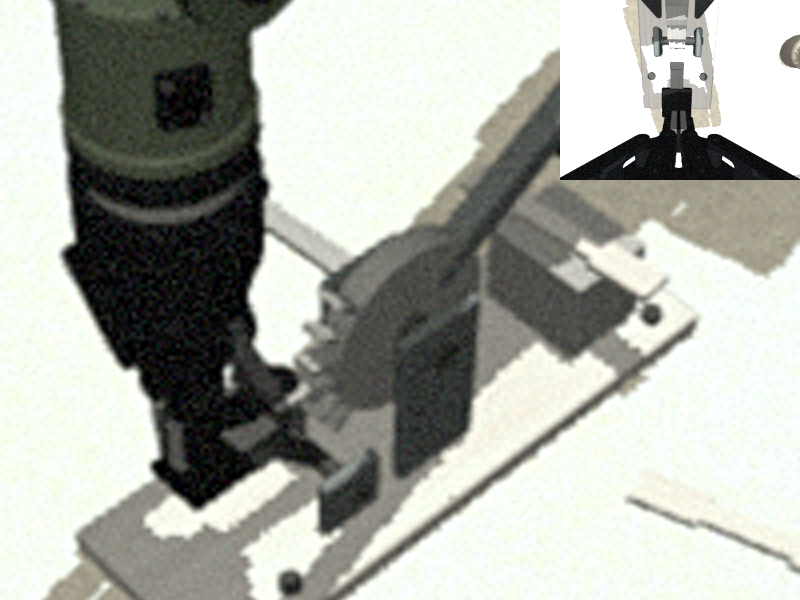

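The scene crop shows the fingertips on the tab at about (200,460), with the tab already partly down. I keep pressing to the stop.

```bash
python3 -m jog '[[0,0.002,0.004,0,255]]';python3 -m jog '[[0,0.001,0.004,0,255]]';python3 -m jog '[[0,0.001,0.004,0,255]]'; python3 -m jog '[[0,0,0.003,0,255]]'
```

```text
time: 3.68
tool_pos: [722.1, 44.5, 72.1]
orientation: [-3.135, 0.003, 1.297]
ft_force: [0.4, 0.2, 0.4]
finger_gap: -0.0
time: 3.8
tool_pos: [723.1, 44.2, 67.8]
orientation: [-3.135, 0.003, 1.297]
ft_force: [-0.4, -0.3, -0.1]
finger_gap: -0.001
time: 3.92
tool_pos: [724.2, 43.9, 63.6]
orientation: [-3.135, 0.003, 1.297]
ft_force: [-0.8, -0.3, 0.5]
finger_gap: 0.004
time: 4.05
tool_pos: [724.1, 43.8, 60.2]
orientation: [-3.135, 0.003, 1.297]
ft_force: [-1.1, 0.7, -0.7]
finger_gap: -0.002
```

```bash
python3 look.py pics/a3.png
```

```text
[723.70309944  43.90311891  59.84289746] [-0.59472821  0.38881859 -0.70206551]
```

View pics/a3.png

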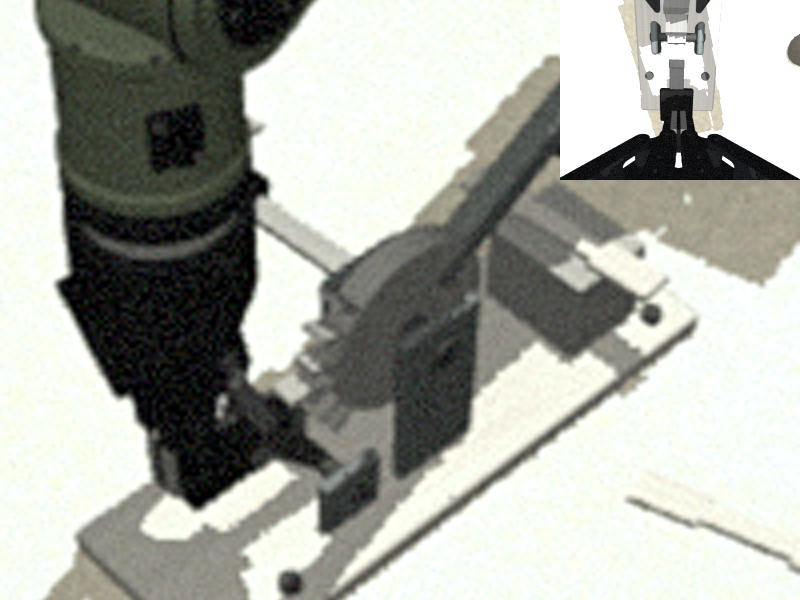

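```bash
python3 - <<'E'
from bench import readout, grab_frame, calibration
from h import *
o=readout.get_obs();T=np.array(o["tool_pos"])
for n in("scene","top","wrist"):
    c=calibration(n);p,d=grab_frame(n);np.savez(n+"2.npz",p=p,d=d,**c)
    for nm,X in(("tip",T-[0,0,8]),("tab0",np.array([709.7,47.4,82]))):
        k=c["intrinsics"]@(c["R"]@X+c["t"]);print(n,nm,(k[:2]/k[2]).round(1),k[2].round())
z=np.load("wrist2.npz")
from scipy.spatial.transform import Rotation as R
print("wrist cam pos",(-z["R"].T@z["t"]).round(),z["R"].round(2).tolist())
M=np.zeros((420,560),bool);M[::14,255:310:9]=1
np.set_printoptions(suppress=True,linewidth=150)
P=pts(z,M);
e=np.array([-.959,.284]);f=np.array([-.284,-.959])
q=P[:,:2]-[563.9,90.6];v,u=np.nonzero(M&(z["d"]>0))
print(np.c_[u,v,q@e,q@f,P[:,2]].round()[(v>150)])
a=z["p"][120:420,180:400,::-1];cv2.imwrite("pics/a4.png",np.clip(cv2.resize(a,None,fx=2,fy=2)*3.0,0,255).astype(np.uint8))
E
```

```text
scene tip [236.  275.3] 978.0
scene tab0 [241.2 260.5] 963.0
top tip [265.6 138.4] 1058.0
top tab0 [264.1 142.3] 1027.0
wrist tip [276.3 249. ] 191.0
wrist tab0 [275.1 246.3] 158.0
wrist cam pos [650.  65. 228.] [[0.27, 0.96, -0.0], [0.92, -0.26, 0.29], [0.28, -0.08, -0.96]]
[[ 255.  154. -110.    8.   92.]
 [ 264.  154. -110.    5.   92.]
 [ 273.  154. -110.    1.   93.]
 [ 282.  154. -110.   -2.   92.]
 [ 291.  154. -121.   -9.   14.]
 [ 300.  154. -121.  -14.   15.]
 [ 309.  154. -121.  -19.   14.]
 [ 255.  168. -117.    9.   82.]
 [ 264.  168. -117.    5.   83.]
 [ 273.  168. -117.    1.   83.]
 [ 282.  168. -117.   -2.   83.]
 [ 291.  168. -130.   -9.   14.]
 [ 300.  168. -130.  -14.   14.]
 [ 309.  168. -130.  -20.   13.]
 [ 255.  182. -139.   13.   13.]
 [ 264.  182. -123.    5.   83.]
 [ 273.  182. -123.    1.   82.]
 [ 282.  182. -123.   -2.   82.]
 [ 291.  182. -139.   -9.   13.]
 [ 300.  182. -138.  -15.   14.]
 [ 309.  182. -138.  -20.   13.]
 [ 255.  196. -148.   13.   14.]
 [ 264.  196. -129.    5.   81.]
 [ 273.  196. -129.    1.   83.]
 [ 282.  196. -129.   -3.   83.]
[... 2832 characters left out ...]
 159.]
 [ 255.  378. -151.    4.  161.]
 [ 264.  378. -174.    3.  136.]
 [ 273.  378. -298.    0.   -0.]
 [ 282.  378. -298.   -7.   -0.]
 [ 291.  378. -160.   -5.  151.]
 [ 300.  378. -149.   -6.  164.]
 [ 309.  378. -149.   -8.  163.]
 [ 255.  392. -153.    4.  163.]
 [ 264.  392. -157.    2.  159.]
 [ 273.  392. -156.   -0.  160.]
 [ 282.  392. -156.   -2.  160.]
 [ 291.  392. -156.   -4.  160.]
 [ 300.  392. -152.   -6.  164.]
 [ 309.  392. -148.   -8.  168.]
 [ 255.  406. -155.    4.  165.]
 [ 264.  406. -155.    2.  165.]
 [ 273.  406. -155.   -0.  165.]
 [ 282.  406. -155.   -2.  165.]
 [ 291.  406. -155.   -4.  165.]
 [ 300.  406. -155.   -6.  165.]
 [ 309.  406. -148.   -7.  171.]]
```

View pics/a4.png

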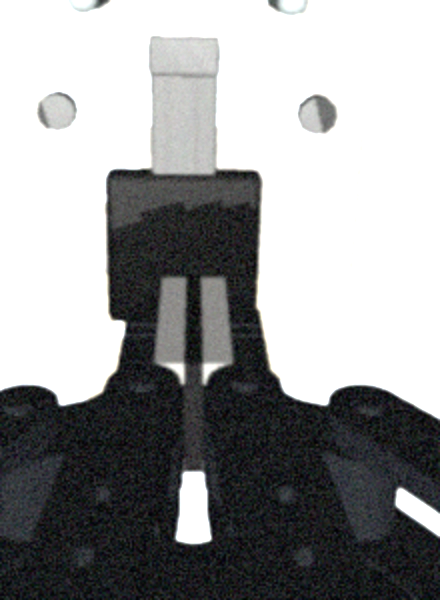

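Tab still measures z = 83 while the TCP reads 60, with no force, so something disagrees. I'll check where the finger ends really are relative to the TCP.

```bash
python3 - <<'E'
from h import *
np.set_printoptions(suppress=True,linewidth=150)
e=np.array([-.959,.284]);f=np.array([-.284,-.959])
for n,tz in(("wrist1.npz",114.2),("wrist2.npz",60)):
    z=load(n);C=-z["R"].T@z["t"]
    M=np.zeros((420,560),bool);M[200:340:8,266]=1;M[200:340:8,285]=1
    P=pts(z,M);q=P[:,:2]-[563.9,90.6];v,u=np.nonzero(M&(z["d"]>0))
    print(n,"cam z",C[2],C[2]-tz);s=u==266;print(np.c_[v,q@e,P[:,2],P[:,2]-tz].round(0)[s].T)
z=load("scene2.npz")
m=np.zeros((420,560),bool);m[225:290:3,205:275:3]=1
P=pts(z,m);q=P[:,:2]-[563.9,90.6]
x,y=q@e,q@f
s=(abs(P[:,2]-83)<3.5)&(x<-120);print("scene: at tab height",s.sum(),x[s].min(),x[s].max(),y[s].min(),y[s].max())
s=(x<-145)&(x>-190)&(abs(y)<25)&(P[:,2]>20);print(np.c_[x,y,P[:,2]][s].round()[np.argsort(P[s,2])][:45:3])
E
```

```text
wrist1.npz cam z 282.3063428318413 168.1063428318413
[[ 200.  208.  216.  224.  232.  240.  248.  256.  264.  272.  280.  288.  296.  304.  312.  320.  328.  336.]
 [-131. -135. -140. -145. -150. -155. -160. -165. -140. -140. -140. -140. -140. -142. -139. -139. -139. -139.]
 [  83.   84.   83.   85.   85.   85.   85.   86.  149.  157.  161.  168.  174.  176.  185.  188.  192.  196.]
 [ -31.  -30.  -31.  -29.  -29.  -30.  -29.  -29.   34.   42.   47.   54.   60.   62.   71.   74.   78.   82.]]
wrist2.npz cam z 227.98480446909167 167.98480446909167
[[ 200.  208.  216.  224.  232.  240.  248.  256.  264.  272.  280.  288.  296.  304.  312.  320.  328.  336.]
 [-131. -134. -138. -141. -145. -149. -152. -157. -155. -155. -155. -155. -155. -155. -154. -154. -154. -155.]
 [  82.   83.   82.   84.   84.   83.   83.   82.   94.  101.  107.  114.  119.  123.  129.  134.  138.  141.]
 [  22.   23.   22.   24.   24.   23.   23.   22.   34.   41.   47.   54.   59.   63.   69.   74.   78.   81.]]
scene: at tab height 9 -170.2921264302937 -141.26106435433198 -15.34664564233859 -5.0095684923755925
[[-172.   -7.   78.]
 [-150.  -13.   82.]
 [-170.  -13.   83.]
 [-170.  -13.   90.]
 [-179.    1.   94.]
 [-177.   -6.   99.]
 [-179.   -1.  104.]
 [-181.   -3.  116.]
 [-180.   -3.  123.]
 [-176.  -16.  132.]
 [-180.    3.  134.]
 [-171.  -18.  137.]
 [-156.  -16.  139.]
 [-161.  -14.  142.]
 [-177.  -17.  149.]]
```

Fingers as imaged end about 29 mm above the reported TCP (same in both wrist frames), so the tips are still just above the tab. Expected contact is at TCP z ≈ 54. I centre on the tab first, then press.

```bash
python3 -m jog '[[0,-0.005,0,0,255],[0,-0.005,0,0,255],[0,0,0.003,0,255]]';python3 -m jog '[[0,0,0.003,0,255]]';python3 -m jog '[[0,0,0.003,0,255]]'; python3 -m jog '[[0,0.001,0.003,0,255]]'; python3 -m jog '[[0,0.001,0.003,0,255]]'
```

```text
time: 4.68
tool_pos: [714.4, 46.9, 58.7]
orientation: [-3.137, 0.003, 1.297]
ft_force: [0.5, 0.2, 3.1]
finger_gap: -0.001
time: 4.8
tool_pos: [715.7, 46.6, 56.9]
orientation: [-3.14, 0.003, 1.297]
ft_force: [1.2, -1.1, 4.0]
finger_gap: 0.002
time: 4.92
tool_pos: [717.0, 46.2, 55.2]
orientation: [3.14, 0.002, 1.297]
ft_force: [1.4, -2.3, 4.3]
finger_gap: 0.003
time: 5.05
tool_pos: [718.6, 45.7, 52.7]
orientation: [3.139, 0.002, 1.297]
ft_force: [0.1, -0.6, 3.8]
finger_gap: -0.001
time: 5.18
tool_pos: [720.3, 45.2, 50.0]
orientation: [3.137, 0.002, 1.297]
ft_force: [1.4, -1.8, 3.9]
finger_gap: 0.005
```

Contact: about 4 N, and the tab is moving. I carry on to the stop.

```bash
python3 -m jog '[[0,0.002,0.004,0,255],[0,0.002,0.004,0,255]]';python3 -m jog '[[0,0.001,0.004,0,255]]'; python3 -m jog '[[0,0.001,0.004,0,255]]'; python3 -m jog '[[0,0.001,0.004,0,255]]'
```

```text
time: 5.42
tool_pos: [724.6, 43.9, 41.6]
orientation: [3.137, 0.002, 1.297]
ft_force: [0.4, -0.6, 3.4]
finger_gap: 0.002
time: 5.55
tool_pos: [726.3, 43.5, 37.4]
orientation: [3.136, 0.002, 1.297]
ft_force: [2.7, -1.4, 5.6]
finger_gap: 0.0
time: 5.68
tool_pos: [726.9, 43.4, 36.5]
orientation: [3.138, 0.002, 1.297]
ft_force: [-8.8, -0.5, 26.0]
finger_gap: 0.0
time: 5.8
tool_pos: [728.1, 43.3, 36.3]
orientation: [3.138, 0.002, 1.297]
ft_force: [-7.9, -0.4, 20.9]
finger_gap: -0.004
```

Hard stop after 22 mm of travel, as expected. I hold briefly, raise the hand and verify the tab.

```bash
python3 -m jog '[[0,0,0,0,255],[0,0,0,0,255],[0,0,-0.015,0,255],[0,0,-0.04,0,255],[0,0,-0.055,0,255],[0,0,-0.055,0,255],[0,0,0,0,255]]'; python3 - <<'E'
from bench import readout, grab_frame, calibration
from h import *
e=np.array([-.959,.284]);f=np.array([-.284,-.959])
print(readout.get_obs()["tool_pos"])
for n in("wrist","top"):
    p,d=grab_frame(n);np.savez(n+"3.npz",p=p,d=d,**calibration(n))
    z=load(n+"3.npz");P=pts(z,z["d"]>0);x,y=(P[:,:2]-[563.9,90.6])@e,(P[:,:2]-[563.9,90.6])@f
    s=(x<-140)&(x>-190)&(abs(y)<14)&(P[:,2]>40)&(P[:,2]<95)
    if s.sum():
        print(n,s.sum(),"tab z med",np.median(P[s,2]),"x",x[s].min(),x[s].max(),"slope",np.polyfit(x[s],P[s,2],1)[0])
E
```

```text
time: 6.68
tool_pos: [722.6, 45.6, 200.4]
orientation: [-3.128, 0.004, 1.298]
ft_force: [-0.5, 0.9, 0.2]
finger_gap: 0.002
[722.60555292  45.62195357 200.38294885]
wrist 1194 tab z med 57.69648295189661 x -177.48760635973642 -140.05879022826724 slope 0.2989248858382304
top 249 tab z med 60.54552381501802 x -181.68255713960622 -140.22472734336938 slope 0.2878883054966973
```

Pawl: the tab sits at z ≈ 58–60 with slope ≈ 0.29–0.30 rad, so it is fully down and stays there. Now I move over the paddle.

```bash
python3 -m jog '[[0,0,-0.035,0,255],[0,-0.046,0,0,255],[0,-0.046,0,0,255],[0,-0.046,0,0,255],[0.001,-0.046,0,0,255],[0.001,-0.046,0,0,255],[0.001,-0.046,0,0,255],[0,0,0,0,255]]'
```

```text
time: 7.78
tool_pos: [431.8, 125.3, 216.3]
orientation: [-3.069, 0.018, 1.298]
ft_force: [0.6, -0.2, 0.5]
finger_gap: -0.0
```

```bash
python3 - <<'E'
from bench import readout, grab_frame, calibration
from h import *
e=np.array([-.959,.284]);f=np.array([-.284,-.959])
o=readout.get_obs();q=np.array(o["tool_pos"][:2])-[563.9,90.6];print(o["tool_pos"],"fix x,y",q@e,q@f)
n="wrist";p,d=grab_frame(n);np.savez(n+"4.npz",p=p,d=d,**calibration(n));z=load(n+"4.npz")
M=np.zeros((420,560),bool);M[150:330:8,268]=1
P=pts(z,M);q=P[:,:2]-[563.9,90.6];np.set_printoptions(suppress=True,linewidth=170)
print(np.c_[q@e,q@f,P[:,2]].round().T)
a=np.hstack([cv2.resize(p,(400,300)),cv2.resize(grab_frame("scene")[0][100:310,180:460],(400,300))])
cv2.imwrite("pics/a5.png",np.clip(a[:,:,::-1]*1.8,0,255).astype(np.uint8))
E
```

```text
[431.82141192 125.29392073 216.28493027] fix x,y 136.51643945559653 4.238849034631308
[[173. 164. 156. 147. 138. 132. 123. 114. 114. 111. 104. 139. 136. 132. 145. 145. 144. 144. 143. 142. 144. 143. 143.]
 [ 18.  18.  18.  17.  17.  17.  17.  17.  15.  14.  14.   9.   9.   9.   7.   7.   7.   7.   6.   6.   6.   6.   5.]
 [ -1.   1.  -0.  -0.   0.  14.  13.  13.  46.  65.  67. 199. 205. 206. 249. 257. 263. 269. 274. 279. 286. 289. 293.]]
```

View pics/a5.png

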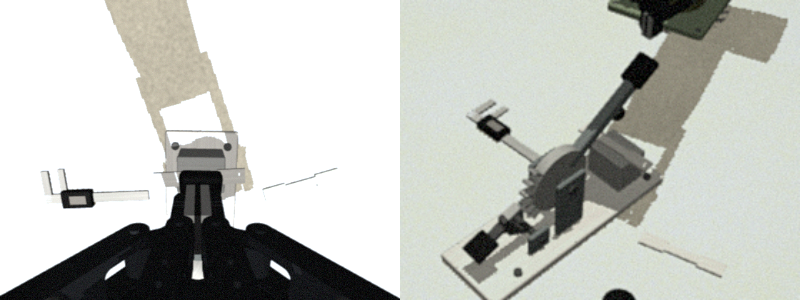

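Wrist crop: the fingertips are over the paddle at (203,180). The hand is 24 mm too far outboard, so I correct that and descend.

```bash
python3 -m jog '[[0.0015,0.012,0,0,255],[0.0015,0.012,0,0,255],[0,0,0.015,0,255],[0,0,0.012,0,255],[0,0,0,0,255]]'; python3 -m jog '[[0,0,0.005,0,255]]'; python3 -m jog '[[0,0,0.005,0,255]]'
```

```text
time: 8.5
tool_pos: [460.9, 119.2, 184.0]
orientation: [-3.069, 0.019, 1.293]
ft_force: [-0.5, -0.7, -0.4]
finger_gap: -0.002
time: 8.62
tool_pos: [460.7, 119.2, 179.0]
orientation: [-3.069, 0.019, 1.293]
ft_force: [0.9, 0.2, 0.5]
finger_gap: -0.001
time: 8.75
tool_pos: [460.2, 119.3, 173.8]
orientation: [-3.069, 0.019, 1.293]
ft_force: [-0.3, -0.5, -0.2]
finger_gap: -0.003
```

```bash
python3 -m jog '[[0.001,-0.005,0.004,0,255]]'; python3 -m jog '[[0,-0.002,0.004,0,255]]';python3 -m jog '[[0,-0.003,0.005,0,255]]'; python3 -m jog '[[0,-0.003,0.005,0,255]]'; python3 -m jog '[[0,-0.003,0.005,0,255]]'
```

```text
time: 8.88
tool_pos: [456.7, 121.1, 170.5]
orientation: [-3.073, 0.019, 1.293]
ft_force: [4.5, -3.6, 1.9]
finger_gap: -0.004
time: 9.0
tool_pos: [455.3, 121.5, 167.9]
orientation: [-3.076, 0.019, 1.293]
ft_force: [-0.3, -1.4, 7.1]
finger_gap: -0.003
time: 9.12
tool_pos: [453.0, 122.2, 164.4]
orientation: [-3.079, 0.018, 1.294]
ft_force: [2.5, -1.7, 5.1]
finger_gap: 0.001
time: 9.25
tool_pos: [450.8, 122.9, 160.7]
orientation: [-3.082, 0.018, 1.294]
ft_force: [1.3, -2.1, 4.8]
finger_gap: -0.001
time: 9.38
tool_pos: [448.3, 123.6, 156.4]
orientation: [-3.085, 0.017, 1.294]
ft_force: [1.7, -2.3, 5.1]
finger_gap: -0.001
```

The arm is moving at about 5 N. I follow the arc.

```bash
python3 -m jog '[[0,-0.003,0.006,0,255],[0,-0.003,0.006,0,255],[0,-0.003,0.006,0,255]]'; python3 -m jog '[[0,-0.002,0.006,0,255],[0,-0.002,0.006,0,255],[0,-0.002,0.006,0,255]]'; python3 -m jog '[[0,-0.002,0.006,0,255],[0,-0.0015,0.006,0,255],[0,-0.001,0.006,0,255]]'
```

```text
time: 9.75
tool_pos: [439.6, 126.2, 138.7]
orientation: [-3.089, 0.016, 1.293]
ft_force: [4.1, -2.7, 3.4]
finger_gap: -0.0
time: 10.12
tool_pos: [432.8, 128.2, 119.7]
orientation: [-3.089, 0.016, 1.293]
ft_force: [3.7, -2.8, 3.5]
finger_gap: 0.003
time: 10.5
tool_pos: [428.2, 129.6, 101.1]
orientation: [-3.092, 0.015, 1.293]
ft_force: [3.0, -1.4, 4.4]
finger_gap: 0.003
```

```bash
python3 -m jog '[[0,-0.001,0.006,0,255],[0,-0.001,0.006,0,255]]'; python3 -m jog '[[0,0,0.005,0,255]]'; python3 -m jog '[[0,0,0.004,0,255]]'; python3 -m jog '[[0,0,0.004,0,255]]'
```

```text
time: 10.75
tool_pos: [425.8, 130.3, 88.6]
orientation: [-3.092, 0.014, 1.293]
ft_force: [3.2, -1.1, 4.5]
finger_gap: -0.004
time: 10.88
tool_pos: [425.1, 130.5, 83.2]
orientation: [-3.091, 0.014, 1.293]
ft_force: [2.5, 0.5, 5.2]
finger_gap: 0.002
time: 11.0
tool_pos: [424.6, 130.6, 78.8]
orientation: [-3.091, 0.014, 1.293]
ft_force: [2.7, -0.5, 5.4]
finger_gap: -0.001
time: 11.12
tool_pos: [424.7, 130.7, 77.3]
orientation: [-3.09, 0.014, 1.293]
ft_force: [-8.6, -2.6, 42.4]
finger_gap: -0.001
```

A hard stop at the expected height. I hold briefly, withdraw straight up and check.

```bash
python3 -m jog '[[0,0,0,0,255],[0,0,0,0,255],[0,0,-0.015,0,255],[0,0,-0.05,0,255],[0,0.01,-0.055,0,255],[0,0,-0.055,0,255],[-0.03,0,0,0,255],[-0.05,0,0,0,255],[-0.05,0,0,0,255],[-0.05,0,0,0,255],[0,0,0,0,255]]'; python3 - <<'E'
from bench import readout, grab_frame, calibration
from h import *
e=np.array([-.959,.284]);f=np.array([-.284,-.959])
o=readout.get_obs();print(o["time"],o["tool_pos"])
a=[]
for n in("top","scene"):
    p,d=grab_frame(n);np.savez(n+"5.npz",p=p,d=d,**calibration(n));z=load(n+"5.npz")
    P=pts(z,z["d"]>0);q=P[:,:2]-[563.9,90.6];x,y=q@e,q@f
    for nm,s in(("paddle",(x>130)&(x<170)&(abs(y)<13)&(P[:,2]>80)&(P[:,2]<150)),("tab",(x<-142)&(x>-185)&(abs(y)<12)&(P[:,2]>40)&(P[:,2]<95)),("bar",(x>35)&(x<120)&(abs(y)<5)&(P[:,2]>80)&(P[:,2]<150)),("couponL",(x>65)&(x<115)&(y>35)&(y<65)&(abs(P[:,2]-70)<4)),("couponR",(x>65)&(x<115)&(y<-35)&(y>-65)&(abs(P[:,2]-70)<4))):
        if s.sum()>3: print(n,nm,s.sum(),"x %.1f z %.1f slope %.3f"%(np.median(x[s]),np.median(P[s,2]),np.polyfit(x[s],P[s,2],1)[0]))
    if n=="top":
        z0=load("top0.npz")
        for L in("top0.npz","top5.npz"):
            zz=load(L);PP=pts(zz,zz["d"]>0);qq=PP[:,:2]-[563.9,90.6];X,Y=qq@e,qq@f
            for sg in(1,-1):
                s=(X>65)&(X<115)&(sg*Y>36)&(sg*Y<65)&(abs(PP[:,2]-70)<6);print(L,"coupon end",sg,s.sum(),X[s].mean().round(1),Y[s].mean().round(1),(sg*Y[s]).max().round(1))
    a.append(cv2.resize(p[80:320,120:400] if n=="top" else p[130:340,180:460],(400,320)))
cv2.imwrite("pics/a6.png",np.clip(np.hstack(a)[:,:,::-1]*1.8,0,255).astype(np.uint8))
E
```

```text
time: 12.5
tool_pos: [379.2, -46.3, 254.1]
orientation: [-3.05, 0.02, 1.299]
ft_force: [-0.0, 1.2, 1.2]
finger_gap: -0.001
12.5 [379.21308843 -46.27736868 254.05973005]
top paddle 293 x 149.9 z 101.1 slope -0.001
top tab 207 x -161.8 z 60.1 slope 0.302
top bar 238 x 77.1 z 100.1 slope -0.006
top couponL 138 x 83.8 z 69.4 slope -0.056
top couponR 108 x 90.4 z 69.5 slope -0.060
top0.npz coupon end 1 145 83.6 49.6 63.4
top0.npz coupon end -1 106 90.5 -46.3 57.2
top5.npz coupon end 1 143 83.6 49.6 63.3
top5.npz coupon end -1 107 90.5 -46.3 57.0
scene paddle 157 x 148.1 z 100.9 slope -0.025
scene tab 262 x -164.6 z 60.5 slope 0.296
scene bar 164 x 76.3 z 100.0 slope -0.004
scene couponL 102 x 80.0 z 68.9 slope -0.004
scene couponR 90 x 87.1 z 68.9 slope -0.000
```

View pics/a6.png

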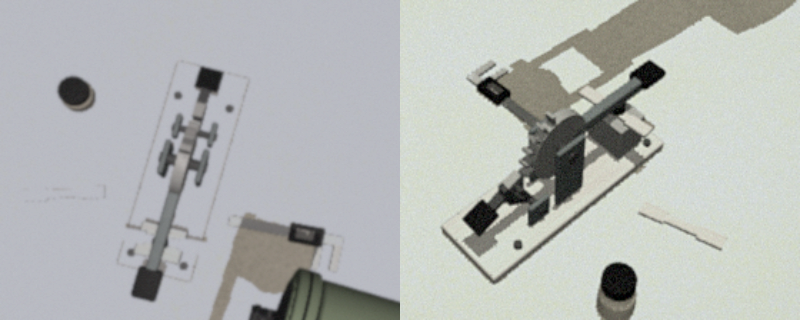

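Top and scene crops: the arm is level, with the paddle at (147,284) in the top crop. The tab is down, the coupon has not moved, the other items are in place and the hand is well clear. I hand the job in.

```bash
python3 -c "
from bench import job; print(job.close_job())"
```

```text
the job is handed in; nothing more can be done
None
```

I pressed the pawl's tab to its stop, pushed the hold-down arm down onto the coupon, moved the hand clear and handed the job in at about 12.6 s. No verdict was reported.

**Pressing:**
- The tab went down about 22 mm at about 4 N and reached 26 N at the stop.
- The arm went down at about 5 N and reached 42 N at its stop. That force came through the fingertips; I took the 40 N limit to cover only the arm and the gripper's body.

**Last checks (camera depth):**

| Item | Result |
|---|---|
| Arm | level: paddle top at z = 101 mm; slope −0.001 to −0.006 rad, except −0.025 on the paddle in the scene view |
| Pawl | still free: tab at z = 60 mm, tilted about 0.30 rad |
| Coupon | ends within 0.2 mm of where they started |
| Spare coupon, caliper and jar | look unmoved in the pictures; I did not measure them |
| Hand | about 180 mm to the side of the paddle and well above it; force reading at noise level (about 1 N) |

**One disagreement:** the shut fingertips sat about 29 mm behind the reported TCP, not 8 mm ahead of it as stated. My first press therefore stopped in the air above the tab. I measured the offset with the wrist camera and corrected for it. The later contact heights fitted it to about 4 mm.

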